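Pack the capped sample bottles into the caddy

ROBOT

A 6-joint arm with a two-finger parallel gripper is mounted at the origin on the work surface. World frame = base frame: x ahead of the robot, y to its left, z up, the work surface at z = 0. Lengths are in mm, angles in degrees, forces in N, time in s.
With the tool pointing down it reaches from about 300 to 850 mm from the base axis. Payload 4.2 kg.
Tool frame: the origin (TCP) lies midway between the tips of the shut fingers; the grasp point (between the pads) lies 19 mm behind it (env.grip_depth is the distance from the TCP to the grasp point, in mm); z points along the fingers, y is the line along which they close (so a half turn about z gives the same grasp; the last joint's range is limited). The gripper opens to 91 mm and grips with 3 to 60 N. Pads are 32 mm wide; open, the fingers measure 118 mm over their backs; the gripper's body (76 mm by 178 mm) begins 60 mm behind the grasp point.
Start: joints at [-77.292, 18.312, 89.639, -0, 72.044, -1.146], TCP at [137.686, -558.288, 213.976] pointing down, gripper open.
Joint ranges: [-177.97, 177.97], [-48.28, 115.42], [12.27, 149.76], [-77.06, 257.06], [2.81, 150.46], [-146.56, 146.56]. Speed limits (degrees/s): [147.25, 147.25, 180, 180, 180, 180].

INTERFACE

Orientations are given as [roll, pitch, yaw] about the fixed x, y, z axes, in that order (R = Rz(yaw) Ry(pitch) Rx(roll)).
In Python, from workcell import env, eyes gives the robot as it stands.
- The arm moves only by the tool send_rows, never from a script. Its argument "motion" is a list of rows, each a list of 7 numbers: the shift along the world's x, y, z normalised to -1 to 1, where 1 is 0.5 m, then the turn, a rotation vector about the world's x, y, z normalised to -1 to 1, where 1 is 60 degrees, then the opening, from -1 (shut) to 1 (fully open). A call has 1 to 20 rows; each row is the pose to reach, as a shift and turn from the pose commanded when the call began; what a row does not reach only later rows make up. A row lasts 1/8 s, in which the tool goes at most 62.5 mm and 10.7 degrees, less where a joint would pass 70% of its speed; a pose out of reach is approached as far as the arm can. A call with a number of a shift or a turn outside -1 to 1 is refused whole. A call with a gripper value outside its range is refused whole. The fingers move at their own pace and stop on an object; "squeeze" is the grip in N (left out, the last holds). Time passes only in rows, so rows that repeat a pose let the fingers close. It gives the time, the measured TCP pose, the force, the opening and the grip force at its end, in the units of the state.
- env.state(): the state, without advancing time (a new reading comes with each control period).
- eyes.grab_frame(name): name is "scene" or "top" or "wrist"; returns a dict with "pixels" (400x640x3 uint8, red, green, blue), "depth" (400x640 float32, mm along the optical axis (not along the pixel's ray), 0 where there is no reading), "fx", "fy", "cx", "cy" (pixels), "R" (3x3) and "t" (3): a world point X has camera coordinates R X + t; the wrist camera has in their place "T_tool_cam" (4x4, takes a point from camera to tool coordinates, whose origin is the TCP and whose axes are the flange's). Camera axes: x right, y down, z forward; pixel columns grow to the right and rows downward; lengths in mm; the calibration is good to about 2 mm. The wrist camera is an equidistant fisheye: a pixel r from the principal point sees the ray r / f radians off the axis. A picture is of the moment at which its call begins: read the wrist's pose just before it.
- env.job_done(): hands the job in; it is judged then, once.
The state is a dict: "time_s": time; "qpos": joint angles; "qvel": joint speeds; "effort": joint torques, N m; "ee_pos": TCP position; "ee_rot": TCP orientation; "force": force on the tool from outside, world axes, zero at the start; "torque": the same for the moment, N m; "gripper_width": finger opening in mm; "gripper_force": force on a finger pad.
Only numpy, scipy, OpenCV 4.12 (cv2) and the standard library are available. Lean on these libraries where they do the work, as an engineer would, in place of code of your own. Each camera call takes 0.05 s, during which the arm holds its last target. There are 200 camera calls.

TASK

Pack the sample caddy: stand each of the four capped bottles upright in the nest that has its shape and size (large round, small round, square, flat flask). Set each down gently on the nest's floor, neither dropped nor knocked over. Two look-alike bottles have not been capped yet: leave them standing where they are.

Things in the scene. Friction and masses are not known exactly. Their poses are not given: they have to be found in the camera images.
- large_round: Capped large round bottle: dark brown glass with a cream label, body 52 mm diameter, straight up to 64 mm, 118 mm tall, about 0.2 kg, with a plain aluminium screw cap (28 mm across, the top 20 mm of the bottle, to be gripped from above) on a neck 21 mm across and at least 12 mm long below it, where the shoulder slopes out over 14 mm of height. Origin at the centre of the underside, z up along the bottle.
- small_round: Capped small round bottle: dark brown glass with a cream label, body 36 mm diameter, straight up to 48 mm, 95 mm tall, about 0.1 kg, with a plain aluminium screw cap (28 mm across, the top 20 mm of the bottle, to be gripped from above) on a neck 21 mm across and at least 12 mm long below it, where the shoulder slopes out over 14 mm of height. Origin at the centre of the underside, z up along the bottle.
- square: Capped square bottle: dark brown glass, body 42 x 42 mm along its x and y, straight up to 56 mm, 105 mm tall, about 0.2 kg, with a plain aluminium screw cap (28 mm across, the top 20 mm of the bottle, to be gripped from above) on a neck 21 mm across and at least 12 mm long below it, where the shoulder slopes out over 14 mm of height. Origin at the centre of the underside, z up along the bottle.
- flask: Capped flat flask: dark brown glass, body 58 mm along its x and 32 mm along its y, straight up to 60 mm, 110 mm tall, about 0.2 kg, with a plain aluminium screw cap (28 mm across, the top 20 mm of the bottle, to be gripped from above) on a neck 21 mm across and at least 12 mm long below it, where the shoulder slopes out over 14 mm of height. Origin at the centre of the underside, z up along the bottle.
- open_large_round: Uncapped large round bottle, 52 mm diameter, 115 mm tall, otherwise like the capped one. It has no cap: a bare glass neck 21 mm across with a dark open mouth. It must stay where it stands. Origin at the centre of the underside.
- open_square: Uncapped square bottle, 42 x 42 mm, 102 mm tall, otherwise like the capped one. It has no cap: a bare glass neck 21 mm across with a dark open mouth. It must stay where it stands. Origin at the centre of the underside.
- nest_large_round: Nest for the large round bottle: round pocket, 68 mm inside diameter. One of four fixed grey nests, which change places with each other, side by side (88 mm apart, two by two) in the white fixed caddy, a tray 192 mm square with a rim 24 mm above the table and a steel grip on two sides. Walls 4 mm thick, their tops 18 mm above the origin. Origin at the centre of its underside, z up; the surface on which the bottle stands is 4 mm above it.
- nest_small_round: Nest for the small round bottle: round pocket, 52 mm inside diameter. One of four fixed grey nests, which change places with each other, side by side (88 mm apart, two by two) in the white fixed caddy, a tray 192 mm square with a rim 24 mm above the table and a steel grip on two sides. Walls 4 mm thick, their tops 18 mm above the origin. Origin at the centre of its underside, z up; the surface on which the bottle stands is 4 mm above it.
- nest_square: Nest for the square bottle: square pocket, 58 x 58 mm inside along its x and y. One of four fixed grey nests, which change places with each other, side by side (88 mm apart, two by two) in the white fixed caddy, a tray 192 mm square with a rim 24 mm above the table and a steel grip on two sides. Walls 4 mm thick, their tops 18 mm above the origin. Origin at the centre of its underside, z up; the surface on which the bottle stands is 4 mm above it.
- nest_flask: Nest for the flask: oblong pocket, 74 mm inside along its x and 48 mm along its y. One of four fixed grey nests, which change places with each other, side by side (88 mm apart, two by two) in the white fixed caddy, a tray 192 mm square with a rim 24 mm above the table and a steel grip on two sides. Walls 4 mm thick, their tops 18 mm above the origin. Origin at the centre of its underside, z up; the surface on which the bottle stands is 4 mm above it.
Mind the look-alikes: they are no part of the job. What is shaped like the flask but red is not meant.

How it is judged (in metres and radians):
At the end, for the whole second after the job is handed in: Each capped bottle stands upright (within 0.12 rad), at rest, on the floor of the nest of its own shape, its centre within 14 mm of the nest's; both uncapped bottles stand upright within 30 mm of where they were (horizontal distance between large_round and nest_large_round below 0.014 m and z of large_round in the frame of nest_large_round below 0.009 m and angle between each of large_round, small_round, square, flask, open_large_round, open_square's own z axis and vertical below 0.12 rad and linear speed of each of large_round, small_round, square, flask below 0.02 m/s and horizontal distance between small_round and nest_small_round below 0.014 m and z of small_round in the frame of nest_small_round below 0.009 m and horizontal distance between square and nest_square below 0.014 m and z of square in the frame of nest_square below 0.009 m and horizontal distance between flask and nest_flask below 0.014 m and z of flask in the frame of nest_flask below 0.009 m and distance of each of open_large_round, open_square from where it was at the start of the episode below 0.03 m); the robot touches nothing.
It fails at once if an uncapped bottle is moved by more than 30 mm or tilted by more than 0.35 rad (distance of any of open_large_round, open_square from where it was at the start of the episode above 0.03 m or angle between any of open_large_round, open_square's own z axis and vertical above 0.35 rad).
It fails at once if a capped bottle is dropped (falls untouched by the fingers faster than 0.7 m/s, about 25 mm) or knocked over ((linear speed of large_round above 0.7 m/s and contact force between large_round and the fingers below 0.05 N) or angle between any of large_round, small_round, square, flask's own z axis and vertical above 1 rad or (linear speed of small_round above 0.7 m/s and contact force between small_round and the fingers below 0.05 N) or (linear speed of square above 0.7 m/s and contact force between square and the fingers below 0.05 N) or (linear speed of flask above 0.7 m/s and contact force between flask and the fingers below 0.05 N)).
It also fails if it takes over 93 s, if anything falls off the work surface, if the arm or the gripper's body presses on something with over 40 N, if the wrist force passes 120 N, or if a joint passes its speed limit or range.

## Working session

There is one attempt and no reset: what is moved stays moved. The work goes in short steps, Python scripts to look and compute and a tool call to move; the robot and the scene stay as the last step left them, time stands still between calls to the robot, and variables do not carry over. Pictures are saved under pics/ and viewed, at most 14 in all, crops included, and the job is handed in when it is done.

Besides the shell and the picture viewer there is one more tool, called after "Emit:" as name(argument=value, ...) on one line, values as JSON. send_rows: Moves the arm, as the interface text tells. Its arguments: {"type":"object","properties":{"motion":{"type":"array"},"squeeze":{"type":"number"}},"required":["motion"]}

```bash
mkdir -p pics; cat > h.py <<'E'
import numpy as np, cv2
from workcell import env, eyes
def world(f):
    d=f["depth"]; v,u=np.mgrid[:d.shape[0],:d.shape[1]]
    c=np.stack([(u-f["cx"])/f["fx"]*d,(v-f["cy"])/f["fy"]*d,d],-1)
    return (c-np.array(f["t"]))@np.array(f["R"])
def save(n,p): cv2.imwrite(f"pics/{n}.png",cv2.cvtColor(p,cv2.COLOR_RGB2BGR))
E
python3 - <<'E'
from h import *
for n in("top","scene"):
    f=eyes.grab_frame(n); save(n,f["pixels"]); np.savez(n,**f)
    print(n,f["fx"],-np.array(f["R"]).T@f["t"], (f["depth"]>0).mean())
s=env.state(); print(s["time_s"],s["ee_pos"],s["ee_rot"],s["gripper_width"])
E
```

```text
top 378.5513327825886 [ 401.42763777  -17.53096112 1015.47195757] 0.9959765625
scene 412.60782249653727 [998.03767849 540.65944161 888.58293301] 0.99576171875
0.1 [ 137.57584026 -557.83802095  213.21291792] [-1.79910634e+02 -6.82213936e-04  1.38536202e+01] 91.17464786744536
```

View pics/top.png

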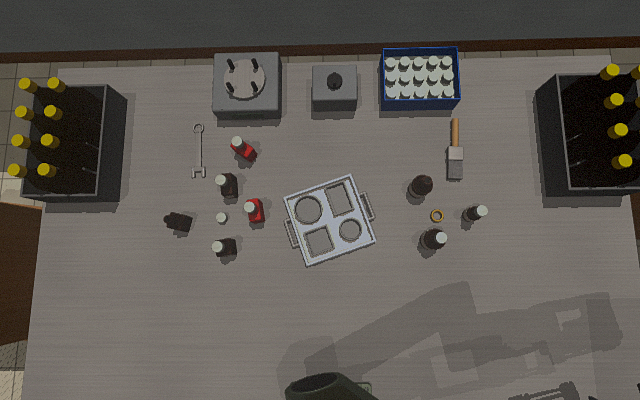

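View pics/scene.png

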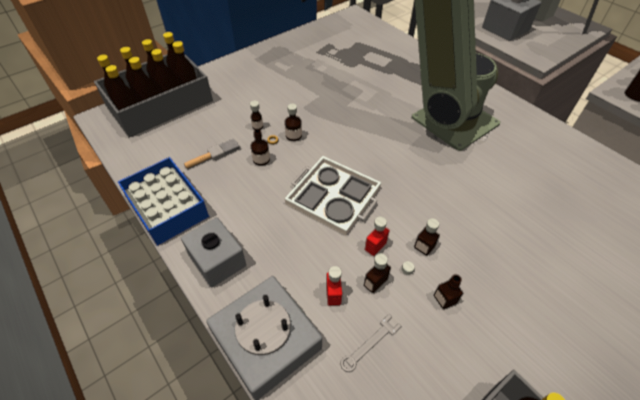

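The top view has six dark bottles. Capped candidates have caps at about (221,180), (217,247), (438,240) and (480,212). Uncapped ones are at (421,186), round, and (178,221), square. Red flasks at (243,148) and (254,210) and a loose cap at (221,217) are not meant. The caddy is at (330,220), and its pockets are large round (308,209), oblong (341,199), square (319,240) and small round (349,230). Next I'll measure them and take an enlarged crop.

```bash
python3 - <<'E'
from h import *
f=dict(np.load("top.npz")); W=world(f); P=f["pixels"]
z=W[...,2]; print("table z",np.median(z[260:300,100:250]))
# tops of the bottles
m=((z>75)&(z<135)).astype(np.uint8); m[:130]=0; m[280:]=0; m[:,:140]=0; m[:,500:]=0
n,l,st,c=cv2.connectedComponentsWithStats(m)
for i in range(1,n):
    if st[i,4]<15: continue
    q=(l==i); zt=np.percentile(z[q],95); t=q&(z>zt-4)
    v,u=np.nonzero(t)
    b=(np.abs(z-35)<25)
    print(np.round(c[i]),st[i,4],"ztop",round(zt,1),"top xy",np.round(np.median(W[t],0)[:2],1),len(u),"rgb",P[t].mean(0).round())
# ray-cast helper: outlines of body rect at z range 20..60
m=((z>15)&(z<130)).astype(np.uint8); m[:130]=0; m[280:]=0; m[:,:140]=0; m[:,500:]=0
n,l,st,c=cv2.connectedComponentsWithStats(m)
for i in range(1,n):
    if st[i,4]<40: continue
    q=(l==i); print(np.round(c[i]),st[i,4], "x",np.percentile(W[q][:,0],[2,98]).round(),"y",np.percentile(W[q][:,1],[2,98]).round())
a=cv2.resize(P[125:265,160:270],None,fx=4,fy=4,interpolation=cv2.INTER_CUBIC)
b=cv2.resize(P[165:265,400:490],None,fx=4,fy=4,interpolation=cv2.INTER_CUBIC)
o=np.zeros((560,800,3),np.uint8); o[:560,:440]=a; o[:400,440:800]=b; save("crop1",np.clip(o*1.6,0,255).astype(np.uint8))
E
```

```text
table z -0.59536840622487
[237. 142.] 129 ztop 111.3 top xy [703.3 227.3] 87 rgb [152. 153. 140.]
[221. 180.] 128 ztop 112.1 top xy [604.5 264.5] 73 rgb [154. 155. 141.]
[425. 182.] 127 ztop 116.4 top xy [ 595.  -240.8] 60 rgb [58. 49. 44.]
[250. 207.] 117 ztop 112.5 top xy [536.2 190.9] 68 rgb [156. 158. 146.]
[480. 210.] 131 ztop 97.0 top xy [ 522.1 -371.8] 92 rgb [154. 158. 148.]
[170. 219.] 101 ztop 104.4 top xy [508.7 394.7] 48 rgb [44. 39. 36.]
[439. 237.] 154 ztop 119.7 top xy [ 456.5 -265.8] 98 rgb [155. 160. 155.]
[218. 246.] 120 ztop 106.8 top xy [440.3 267.8] 88 rgb [153. 155. 141.]
[455. 157.] 565 x [621. 749.] y [-362. -323.]
[242. 148.] 362 x [676. 714.] y [198. 254.]
[227. 184.] 416 x [575. 632.] y [247. 277.]
[330. 215.] 1133 x [402. 626.] y [-116.  114.]
[420. 186.] 424 x [569. 615.] y [-263. -216.]
[307. 208.] 151 x [505. 577.] y [18. 90.]
[254. 210.] 379 x [506. 562.] y [173. 204.]
[475. 212.] 283 x [505. 537.] y [-384. -355.]
[177. 221.] 374 x [486. 529.] y [371. 411.]
[221. 217.] 82 x [510. 534.] y [276. 300.]
[350. 228.] 109 x [459. 514.] y [-86. -29.]
[318. 240.] 160 x [419. 496.] y [-12.  63.]
[433. 239.] 439 x [433. 480.] y [-280. -240.]
[224. 247.] 367 x [418. 461.] y [246. 283.]
```

View pics/crop1.png

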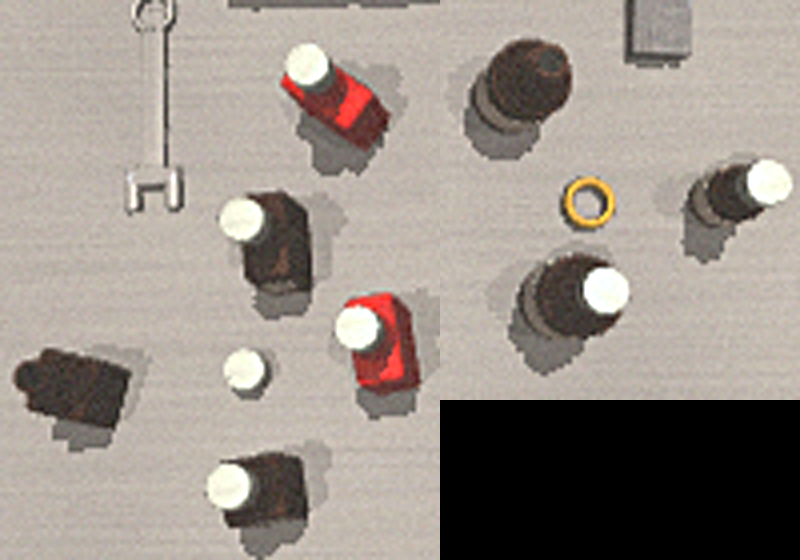

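The crop confirms the targets. The capped dark flask has its cap at (221,180), the capped square at (217,247), the capped large round at (438,240) and the capped small round at (480,212). The uncapped bottles at (421,186) and (178,221) and the two red flasks stay. Next I need the yaws and the nest poses.

```bash
python3 - <<'E'
from h import *
f=dict(np.load("top.npz")); W=world(f); z=W[...,2]; P=f["pixels"]
def cast(uv,h):
    C=-f["R"].T@f["t"]; r=np.c_[(uv[:,0]-f["cx"])/f["fx"],(uv[:,1]-f["cy"])/f["fy"],np.ones(len(uv))]@f["R"]
    return C+r*((h-C[2])/r[:,2])[:,None]
def rect(p): 
    (c,s,a)=cv2.minAreaRect(p[:,:2].astype(np.float32)); return np.round(c,1),np.round(s,1),round(a,1)
# bodies yaw: points with z in body range below shoulder, and shoulder points
for n,c,h in(("square",(440,268),56),("flask",(604,264),60)):
    q=(np.hypot(W[...,0]-c[0],W[...,1]-c[1])<50)&(z>25)&(z<h+6); print(n,rect(W[q]),q.sum())
# nests
print("floor z at", [ (k,round(float(np.median(z[v-2:v+3,u-2:u+3])),1)) for k,(u,v) in dict(L=(308,209),F=(341,199),Q=(319,240),S=(349,230)).items()])
q=(z>10)&(z<40)&(np.abs(W[...,0]-500)<110)&(np.abs(W[...,1]+10)<110); print("z pct",np.percentile(z[q],[5,50,95]))
rim=(z>20)&(z<30)&q; 
a=P[165:275,275:385]; save("caddy",np.clip(cv2.resize(a,None,fx=5,fy=5,interpolation=cv2.INTER_CUBIC)*1.0,0,255).astype(np.uint8))
g=cv2.cvtColor(P,cv2.COLOR_RGB2GRAY); print(g[209,285:375:2]); print(np.round(z[209,285:375:2]))
E
```

```text
square (array([440.1, 267.5]), array([41.9, 41.7]), 10.5) 180
flask (array([603.4, 262.4]), array([58.9, 31.7]), 2.0) 239
floor z at [('L', 9.8), ('F', 9.4), ('Q', 9.6), ('S', 9.6)]
z pct [10.25584773 20.90591645 25.86410174]
[110 118 161 160 136  45 116 112 113 112 113 112 113 110 113 111 113 121
 112 164 164 161 169  90 116 118 117 119 117 115 118 119 121  85  63 165
 165 173  74 175 102  65  85 113 115]
[ 1. 23. 24.  7.  4. 19. 11. 11.  8.  9.  7. 10. 10.  9. 10.  6. 12. 11.
 24.  6.  3.  7.  6.  7. 25.  8.  8. 10. 11. 15.  9. 24. 25. 24. 10.  6.
  5.  3.  8. 23.  1. -1. 22. 23. -4.]
```

View pics/caddy.png

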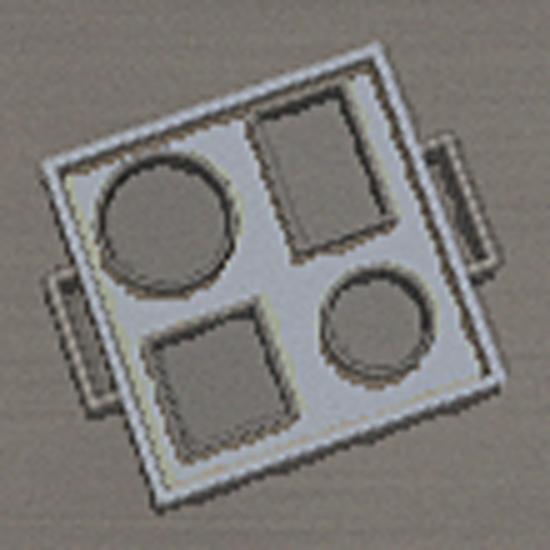

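The crop shows the caddy's outer corners at about (44,160), (378,42), (503,382) and (163,510) in 5x crop pixels. Top-left is the large round nest, top-right the flask, bottom-left the square and bottom-right the small round.

```bash
cat >> h.py <<'E'
def cast(f,uv,h):
    C=-f["R"].T@f["t"]; r=np.c_[(uv[:,0]-f["cx"])/f["fx"],(uv[:,1]-f["cy"])/f["fy"],np.ones(len(uv))]@f["R"]
    return C+r*((h-C[2])/r[:,2])[:,None]
E
python3 - <<'E'
from h import *
f=dict(np.load("top.npz")); W=world(f); z=W[...,2]; P=f["pixels"]
px=np.array([(44,160),(378,42),(503,382),(163,510)])/5.+[275,165]-0.4
c=cast(f,px,24)[:,:2]; o=c.mean(0); print("corners",c.round(1),"sides",np.linalg.norm(c-np.roll(c,-1,0),axis=1).round(1))
ex=(c[0]-c[3]+c[1]-c[2]); yaw=np.arctan2(ex[1],ex[0]); ex=ex/np.linalg.norm(ex); ey=np.array([-ex[1],ex[0]])
print("caddy",o.round(1),np.degrees(yaw).round(1))
for n,a,b in(("L",1,1),("F",1,-1),("Q",-1,1),("S",-1,-1)): print(n,(o+44*a*ex+44*b*ey).round(1))
# check: dark/floor pixels in pockets by tone of depth discontinuity: nest wall tops z>20
q=(z>20)&(z<28)&(np.abs((W[...,:2]-o)@ex)<94)&(np.abs((W[...,:2]-o)@ey)<94)
for n,a,b in(("L",1,1),("F",1,-1),("Q",-1,1),("S",-1,-1)):
    d=W[...,:2]-(o+44*a*ex+44*b*ey); u=d@ex; v=d@ey; s=q&(abs(u)<44)&(abs(v)<44)
    print(n,[np.percentile(x[s],[1,99]).round(1) for x in(u,v)])
# cap tops via cast: bright blob
for n,uv,h in(("large",(438,237),118),("small",(480,211),95),("square",(217,247),105),("flask",(221,180),110)):
    r=np.zeros(z.shape,bool); r[uv[1]-14:uv[1]+15,uv[0]-14:uv[0]+15]=1
    m=r&(P.min(2)>130)&(z>h-12); v,u=np.nonzero(m); print(n,len(u),np.round([u.mean(),v.mean()],1),cast(f,np.array([[u.mean(),v.mean()]]),h).round(1))
E
```

```text
corners [[ 573.4  118.5]
 [ 635.2  -60.6]
 [ 453.3 -122. ]
 [ 388.9   55. ]] sides [189.5 192.  188.3 195.1]
caddy [512.7  -2.3] 18.8
L [540.1  53.6]
F [568.5 -29.7]
Q [456.9  25.2]
S [485.3 -58.1]
L [array([-36.2,  37.2]), array([-36.6,  36.9])]
F [array([-39.5,  42.2]), array([-27.5,  28.2])]
Q [array([-31.6,  33.8]), array([-32.9,  32.6])]
S [array([-27. ,  30.2]), array([-28.8,  28.9])]
large 98 [441.1 237.1] [[ 456.3 -266.   118. ]]
small 92 [481.9 209.9] [[ 522.2 -373.5   95. ]]
square 89 [216.4 246. ] [[440.2 268.6 105. ]]
flask 79 [219.8 179.3] [[603.7 264.8 110. ]]
```

Emit:
send_rows(motion=[[0.04,0.035,0,0,0,0,1],[0.1,0.09,0,0,0,0,1],[0.17,0.155,0,0,0,0,1],[0.25,0.23,0,0,0,0,1],[0.33,0.3,0,0,0,0,1],[0.41,0.375,0,0,0,0,1],[0.48,0.44,0,0,0,0,1],[0.54,0.495,0,0,0,0,1],[0.59,0.54,0,0,0,0,1],[0.62,0.57,0,0,0,0,1],[0.637,0.585,0,0,0,0,1],[0.637,0.585,0,0,0,0,1],[0.637,0.585,0,0,0,0,1],[0.637,0.585,0,0,0,0,1]], squeeze=25)

```text
time_s: 1.85
ee_pos: [455.6, -266.4, 214.0]
ee_rot: [180.0, 0.0, 13.8]
force: [-1.1, -1.2, 0.1]
gripper_width: 91.5
gripper_force: 0.0
```

```bash
cat >> h.py <<'E'
from scipy.spatial.transform import Rotation as Ro
def wrist():
    s=env.state(); f=eyes.grab_frame("wrist"); d=f["depth"].astype(float); v,u=np.mgrid[:400,:640]
    x=(u-f["cx"]);y=(v-f["cy"]);r=np.hypot(x,y)+1e-9;th=r/f["fx"]
    c=np.stack([np.tan(th)*x/r*d,np.tan(th)*y/r*d,d,np.ones_like(d)],-1)
    T=np.eye(4);T[:3,:3]=Ro.from_euler("xyz",s["ee_rot"],degrees=True).as_matrix();T[:3,3]=s["ee_pos"]
    return f["pixels"],(c@(T@f["T_tool_cam"]).T)[...,:3],s
E
python3 - <<'E'
from h import *
P,W,s=wrist(); save("w1",P); e=s["ee_pos"]
m=(np.hypot(W[...,0]-456,W[...,1]+266)<40)&(W[...,2]>108)&(W[...,2]<128)
print(m.sum(), W[m].min(0),W[m].max(0),np.median(W[m],0))
E
```

```text
773 [ 443.30084963 -279.77639476  108.05269582] [ 471.25798688 -252.89696404  121.64700217] [ 458.45957094 -266.13656336  119.59960882]
```

View pics/w1.png

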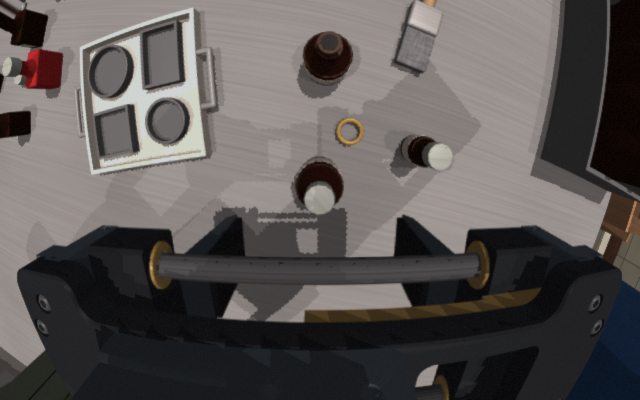

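The wrist view shows the large cap at (319,197), between the open fingers, and the depth puts its centre at (457,-266). The uncapped round bottle is at (328,55), well clear. I'll descend and grip.

Emit:
send_rows(motion=[[0.002,0,-0.04,0,0,0,1],[0.002,0,-0.1,0,0,0,1],[0.002,0,-0.16,0,0,0,1],[0.002,0,-0.21,0,0,0,1],[0.002,0,-0.24,0,0,0,1],[0.002,0,-0.246,0,0,0,1],[0.002,0,-0.246,0,0,0,0],[0.002,0,-0.246,0,0,0,-0.3],[0.002,0,-0.246,0,0,0,-0.6],[0.002,0,-0.246,0,0,0,-1],[0.002,0,-0.246,0,0,0,-1],[0.002,0,-0.246,0,0,0,-1],[0.002,0,-0.246,0,0,0,-1],[0.002,0,-0.246,0,0,0,-1]])

```text
time_s: 3.65
ee_pos: [457.2, -265.9, 91.0]
ee_rot: [180.0, -0.0, 13.9]
force: [0.2, -1.1, 0.1]
gripper_width: 27.2
gripper_force: 25.0
```

Emit:
send_rows(motion=[[0,0,0.02,0,0,0,-1],[0,0,0.05,0,0,0,-1],[0,0,0.09,0,0,0,-1],[0,0,0.125,0,0,0,-1],[0.005,0.02,0.14,0,0,0,-1],[0.016,0.06,0.14,0,0,0,-1],[0.031,0.12,0.14,0,0,0,-1],[0.052,0.2,0.14,0,0,0,-1],[0.073,0.28,0.14,0,0,0,-1],[0.094,0.36,0.14,0,0,0,-1],[0.115,0.44,0.14,0,0,0,-1],[0.134,0.515,0.14,0,0,0,-1],[0.15,0.575,0.14,0,0,0,-1],[0.161,0.615,0.14,0,0,0,-1],[0.167,0.635,0.14,0,0,0,-1],[0.167,0.64,0.14,0,0,0,-1],[0.167,0.64,0.12,0,0,0,-1],[0.167,0.64,0.1,0,0,0,-1],[0.167,0.64,0.1,0,0,0,-1],[0.167,0.64,0.1,0,0,0,-1]])

```text
time_s: 6.15
ee_pos: [540.7, 53.9, 140.9]
ee_rot: [180.0, 0.0, 13.8]
force: [0.2, -0.0, -2.2]
gripper_width: 27.4
gripper_force: 25.0
```

Emit:
send_rows(motion=[[0,0,-0.02,0,0,0,-1],[0,0,-0.04,0,0,0,-1],[0,0,-0.058,0,0,0,-1],[0,0,-0.068,0,0,0,-1],[0,0,-0.074,0,0,0,-1],[0,0,-0.077,0,0,0,-1],[0,0,-0.079,0,0,0,-1],[0,0,-0.081,0,0,0,-1],[0,0,-0.081,0,0,0,-1]])

```text
time_s: 7.28
ee_pos: [541.0, 54.2, 101.0]
ee_rot: [180.0, -0.1, 13.9]
force: [-0.3, 0.2, 0.4]
gripper_width: 27.2
gripper_force: 25.0
```

Force is back near zero, so the bottle is on the floor. I'll release it, rise and go to the small round.

Emit:
send_rows(motion=[[0,0,-0.001,0,0,0,-0.2],[0,0,-0.001,0,0,0,0.3],[0,0,-0.001,0,0,0,0.3],[0,0,-0.001,0,0,0,0.3],[0,0,0.03,0,0,0,0.3],[0,0,0.09,0,0,0,0.3],[0,-0.01,0.15,0,0,0,0.3],[-0.002,-0.05,0.2,0,0,0,0.3],[-0.005,-0.12,0.2,0,0,0,0.3],[-0.01,-0.22,0.2,0,0,0,0.3],[-0.015,-0.32,0.2,0,0,0,0.3],[-0.02,-0.42,0.2,0,0,0,0.3],[-0.024,-0.52,0.2,0,0,0,0.3],[-0.028,-0.62,0.2,0,0,0,0.3],[-0.032,-0.71,0.2,0,0,0,0.3],[-0.036,-0.785,0.2,0,0,0,0.3],[-0.038,-0.835,0.2,0,0,0,0.3],[-0.038,-0.853,0.2,0,0,0,0.3],[-0.038,-0.853,0.2,0,0,0,0.3],[-0.038,-0.853,0.2,0,0,0,0.3]])

```text
time_s: 9.78
ee_pos: [521.9, -371.0, 200.6]
ee_rot: [-180.0, -0.0, 13.9]
force: [0.1, 0.4, -0.0]
gripper_width: 59.5
gripper_force: 0.0
```

```bash
python3 - <<'E'
from h import *
P,W,s=wrist(); print(s["ee_pos"].__repr__(),s["gripper_width"])
m=(np.hypot(W[...,0]-522,W[...,1]+372)<40)&(W[...,2]>84)&(W[...,2]<105)
print(m.sum(),W[m].min(0),W[m].max(0),np.median(W[m],0))
m=(np.hypot(W[...,0]-541,W[...,1]-54)<40)&(W[...,2]>108)
f=eyes.grab_frame("top"); T=world(f)
m=(np.hypot(T[...,0]-541,T[...,1]-54)<40)&(T[...,2]>115); print("L cap",m.sum(),np.median(T[m],0))
E
```

```text
array([ 521.90296653, -371.00187541,  200.61782464]) 59.464309432606235
736 [ 508.8468041  -387.92262969   84.0531961 ] [ 536.83671411 -359.55137583   99.21005036] [ 523.82433776 -373.50941633   96.57158347]
L cap 111 [539.34506034  52.60332662 127.3606391 ]
```

Emit:
send_rows(motion=[[0.002,-0.003,-0.04,0,0,0,0.3],[0.002,-0.003,-0.1,0,0,0,0.3],[0.002,-0.003,-0.17,0,0,0,0.3],[0.002,-0.003,-0.22,0,0,0,0.3],[0.002,-0.003,-0.25,0,0,0,0.3],[0.002,-0.003,-0.265,0,0,0,0.3],[0.002,-0.003,-0.265,0,0,0,0],[0.002,-0.003,-0.265,0,0,0,-0.3],[0.002,-0.003,-0.265,0,0,0,-0.6],[0.002,-0.003,-0.265,0,0,0,-1],[0.002,-0.003,-0.265,0,0,0,-1],[0.002,-0.003,-0.265,0,0,0,-1],[0.002,-0.003,-0.265,0,0,0,-1]])

```text
time_s: 11.5
ee_pos: [523.0, -373.9, 68.6]
ee_rot: [180.0, -0.0, 13.9]
force: [-1.5, 1.7, 5.9]
gripper_width: 27.6
gripper_force: 25.0
```

Emit:
send_rows(motion=[[0,0,0.02,0,0,0,-1],[0,0,0.05,0,0,0,-1],[0,0,0.09,0,0,0,-1],[0,0,0.12,0,0,0,-1],[-0.002,0.02,0.13,0,0,0,-1],[-0.007,0.06,0.13,0,0,0,-1],[-0.014,0.12,0.13,0,0,0,-1],[-0.023,0.2,0.13,0,0,0,-1],[-0.032,0.28,0.13,0,0,0,-1],[-0.041,0.36,0.13,0,0,0,-1],[-0.05,0.44,0.13,0,0,0,-1],[-0.058,0.51,0.13,0,0,0,-1],[-0.065,0.57,0.13,0,0,0,-1],[-0.07,0.61,0.13,0,0,0,-1],[-0.072,0.632,0.13,0,0,0,-1],[-0.072,0.632,0.13,0,0,0,-1],[-0.072,0.632,0.11,0,0,0,-1],[-0.072,0.632,0.1,0,0,0,-1],[-0.072,0.632,0.1,0,0,0,-1]])

```text
time_s: 13.88
ee_pos: [486.2, -58.2, 117.1]
ee_rot: [-180.0, 0.1, 13.8]
force: [-0.2, -0.3, -0.1]
gripper_width: 27.4
gripper_force: 25.0
```

Emit:
send_rows(motion=[[0,0,-0.02,0,0,0,-1],[0,0,-0.04,0,0,0,-1],[0,0,-0.058,0,0,0,-1],[0,0,-0.07,0,0,0,-1],[0,0,-0.076,0,0,0,-1],[0,0,-0.079,0,0,0,-1],[0,0,-0.081,0,0,0,-1],[0,0,-0.081,0,0,0,-1]])

```text
time_s: 14.88
ee_pos: [487.2, -57.7, 78.7]
ee_rot: [180.0, -0.1, 13.9]
force: [-1.7, 1.4, 5.3]
gripper_width: 27.1
gripper_force: 25.0
```

Emit:
send_rows(motion=[[0,0,-0.001,0,0,0,-0.2],[0,0,-0.001,0,0,0,0.3],[0,0,-0.001,0,0,0,0.3],[0,0,-0.001,0,0,0,0.3],[0,0,0.03,0,0,0,0.3],[0,0,0.09,0,0,0,0.3],[0,0,0.16,0,0,0,0.3],[0,0,0.22,0,0,0,0.3],[0.01,0.03,0.26,0,0,0,0.3],[0.035,0.095,0.27,0,0,0,0.3],[0.065,0.18,0.27,0,0,0,0.3],[0.1,0.275,0.27,0,0,0,0.3],[0.135,0.37,0.27,0,0,0,0.3],[0.165,0.455,0.27,0,0,0,0.3],[0.195,0.535,0.27,0,0,0,0.3],[0.218,0.6,0.27,0,0,0,0.3],[0.23,0.635,0.27,0,0,0,0.3],[0.234,0.645,0.27,0,0,0,0.3],[0.234,0.645,0.27,0,0,0,0.3],[0.234,0.645,0.27,0,0,0,0.3]])

```text
time_s: 17.38
ee_pos: [603.5, 263.5, 212.7]
ee_rot: [180.0, 0.0, 13.8]
force: [-0.2, 0.0, 0.1]
gripper_width: 59.4
gripper_force: 0.0
```

```bash
python3 - <<'E'
from h import *
P,W,s=wrist(); save("w2",P); print(s["ee_pos"].__repr__())
r=np.hypot(W[...,0]-604,W[...,1]-264)
m=(r<25)&(W[...,2]>100)&(W[...,2]<116)
print(m.sum(),W[m].min(0),W[m].max(0),np.median(W[m],0))
m=(r<40)&(W[...,2]>15)&(W[...,2]<64); print("body",cv2.minAreaRect(W[m][:,:2].astype(np.float32)))
f=eyes.grab_frame("top"); T=world(f)
m=(np.hypot(T[...,0]-486,T[...,1]+58)<30)&(T[...,2]>95); print("S cap",m.sum(),np.median(T[m],0))
E
```

```text
array([603.50187587, 263.5315991 , 212.72464608])
746 [590.82148291 250.98315964 100.00337652] [619.20646784 278.23938336 113.95958156] [606.06184991 264.87060978 111.60215786]
body ((604.8358764648438, 265.10687255859375), (58.80598068237305, 32.76895523071289), 7.518718242645264)
S cap 104 [485.39498235 -56.70523785 104.65258823]
```

View pics/w2.png

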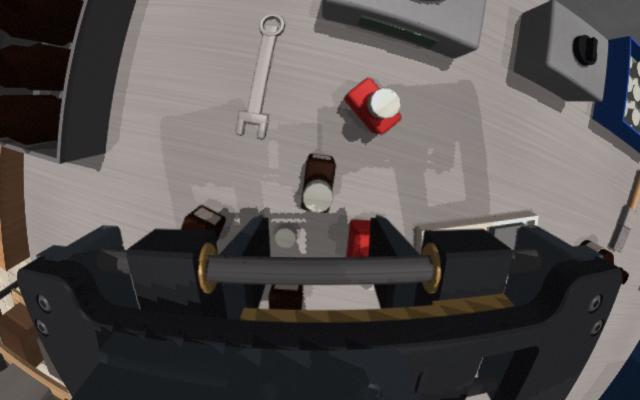

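The wrist view shows the dark capped flask centred below the fingers at (318,185). The red flasks at (375,105) and (358,238) are clear. Its yaw is 2 to 7°, so I'll turn it about 13° when placing.

Emit:
send_rows(motion=[[0.002,0,-0.04,0,0,0,0.3],[0.002,0,-0.1,0,0,0,0.3],[0.002,0,-0.17,0,0,0,0.3],[0.002,0,-0.22,0,0,0,0.3],[0.002,0,-0.25,0,0,0,0.3],[0.002,0,-0.258,0,0,0,0.3],[0.002,0,-0.258,0,0,0,0],[0.002,0,-0.258,0,0,0,-0.3],[0.002,0,-0.258,0,0,0,-0.6],[0.002,0,-0.258,0,0,0,-1],[0.002,0,-0.258,0,0,0,-1],[0.002,0,-0.258,0,0,0,-1],[0.002,0,-0.258,0,0,0,-1],[0.002,0,0,0,0,0,-1],[0.002,0,0,0,0,0,-1],[0.002,0,0.04,0,0,0,-1],[0.002,0,0.04,0,0,0,-1]])

```text
time_s: 19.6
ee_pos: [605.3, 264.8, 233.7]
ee_rot: [-180.0, -0.2, 13.8]
force: [-0.8, 0.6, -3.0]
gripper_width: 27.3
gripper_force: 25.0
```

```bash
python3 - <<'E'
from h import *
P,W,s=wrist(); f=eyes.grab_frame("top"); T=world(f); f2=eyes.grab_frame("scene"); S=world(f2)
for n,w in(("w",W),("top",T),("scene",S)):
    m=(np.hypot(w[...,0]-605,w[...,1]-265)<42)&(w[...,2]>155)&(w[...,2]<212); print(n,m.sum(),cv2.minAreaRect(w[m][:,:2].astype(np.float32)) if m.any() else 0)
E
```

```text
w 1809 ((615.5894775390625, 265.50714111328125), (38.49898147583008, 32.46163558959961), 5.926477432250977)
top 328 ((600.9566040039062, 263.6968688964844), (55.12801742553711, 32.814414978027344), 6.257816314697266)
scene 523 ((604.186767578125, 263.96429443359375), (58.744083404541016, 32.10295867919922), 5.974754810333252)
```

Emit:
send_rows(motion=[[-0.002,-0.02,0,0,0,0.02,-1],[-0.008,-0.065,0,0,0,0.05,-1],[-0.016,-0.13,0,0,0,0.08,-1],[-0.025,-0.21,0,0,0,0.11,-1],[-0.034,-0.29,0,0,0,0.14,-1],[-0.044,-0.37,0,0,0,0.17,-1],[-0.053,-0.445,0,0,0,0.2,-1],[-0.061,-0.51,0,0,0,0.213,-1],[-0.067,-0.56,0,0,0,0.213,-1],[-0.07,-0.582,0,0,0,0.213,-1],[-0.07,-0.588,-0.02,0,0,0.213,-1],[-0.07,-0.588,-0.06,0,0,0.213,-1],[-0.07,-0.588,-0.11,0,0,0.213,-1],[-0.07,-0.588,-0.16,0,0,0.213,-1],[-0.07,-0.588,-0.19,0,0,0.213,-1],[-0.07,-0.588,-0.2,0,0,0.213,-1],[-0.07,-0.588,-0.2,0,0,0.213,-1],[-0.07,-0.588,-0.2,0,0,0.213,-1]])

```text
time_s: 22.0
ee_pos: [570.4, -29.2, 133.4]
ee_rot: [179.9, -0.1, 26.6]
force: [-0.3, 0.1, -1.7]
gripper_width: 27.5
gripper_force: 25.0
```

Emit:
send_rows(motion=[[0,0,-0.02,0,0,0,-1],[0,0,-0.04,0,0,0,-1],[0,0,-0.058,0,0,0,-1],[0,0,-0.07,0,0,0,-1],[0,0,-0.075,0,0,0,-1],[0,0,-0.078,0,0,0,-1],[0,0,-0.079,0,0,0,-1],[0,0,-0.079,0,0,0,-1]])

```text
time_s: 23.0
ee_pos: [569.9, -29.2, 94.2]
ee_rot: [180.0, -0.1, 26.6]
force: [-0.7, 0.3, 5.6]
gripper_width: 27.2
gripper_force: 25.0
```

Emit:
send_rows(motion=[[0,0,0,0,0,0,-0.2],[0,0,0,0,0,0,0.3],[0,0,0,0,0,0,0.3],[0,0,0,0,0,0,0.3],[0,0,0.03,0,0,0,0.3],[0,0,0.09,0,0,0,0.3],[0,0,0.15,0,0,0,0.3],[0,0,0.21,0,0,0,0.3],[-0.015,0.03,0.24,0,0,0,0.3],[-0.04,0.09,0.24,0,0,0,0.3],[-0.075,0.17,0.24,0,0,0,0.3],[-0.11,0.25,0.24,0,0,0,0.3],[-0.15,0.34,0.24,0,0,0,0.3],[-0.185,0.42,0.24,0,0,0,0.3],[-0.215,0.49,0.24,0,0,0,0.3],[-0.24,0.55,0.24,0,0,0,0.3],[-0.254,0.585,0.24,0,0,0,0.3],[-0.259,0.595,0.24,0,0,0,0.3],[-0.259,0.595,0.24,0,0,0,0.3],[-0.259,0.595,0.24,0,0,0,0.3]])

```text
time_s: 25.5
ee_pos: [440.5, 267.4, 212.9]
ee_rot: [180.0, 0.0, 26.6]
force: [0.1, 0.1, -0.3]
gripper_width: 59.1
gripper_force: 0.0
```

```bash
python3 - <<'E'
from h import *
P,W,s=wrist(); print(s["ee_pos"].__repr__(),s["ee_rot"])
f=eyes.grab_frame("top"); T=world(f); f2=eyes.grab_frame("scene"); S=world(f2)
r=np.hypot(W[...,0]-440,W[...,1]-268)
m=(r<25)&(W[...,2]>95)&(W[...,2]<112)
print(m.sum(),W[m].min(0),W[m].max(0),np.median(W[m],0))
for n,w in(("w",W),("scene",S)):
    m=(np.hypot(w[...,0]-440,w[...,1]-268)<38)&(w[...,2]>15)&(w[...,2]<60); print(n,cv2.minAreaRect(w[m][:,:2].astype(np.float32)))
m=(np.hypot(T[...,0]-569,T[...,1]+29)<30)&(T[...,2]>108); print("F cap",m.sum(),np.median(T[m],0))
E
```

```text
array([440.50711614, 267.39818549, 212.92178148]) [1.79973301e+02 1.45742963e-02 2.65691113e+01]
717 [427.38584784 254.60651364  95.03618885] [454.71849657 282.30912152 108.76185456] [441.88733635 269.01564155 106.53477349]
w ((440.9276428222656, 268.70806884765625), (43.00384521484375, 42.57668685913086), 11.09832763671875)
scene ((442.5842590332031, 268.37176513671875), (42.591331481933594, 43.01288986206055), 11.436922073364258)
F cap 106 [568.14912308 -28.73692148 119.5622645 ]
```

Emit:
send_rows(motion=[[0.002,0,-0.04,0,0,0,0.3],[0.002,0,-0.1,0,0,0,0.3],[0.002,0,-0.17,0,0,0,0.3],[0.002,0,-0.22,0,0,0,0.3],[0.002,0,-0.255,0,0,0,0.3],[0.002,0,-0.269,0,0,0,0.3],[0.002,0,-0.269,0,0,0,0],[0.002,0,-0.269,0,0,0,-0.3],[0.002,0,-0.269,0,0,0,-0.6],[0.002,0,-0.269,0,0,0,-1],[0.002,0,-0.269,0,0,0,-1],[0.002,0,-0.269,0,0,0,-1],[0.002,0,-0.269,0,0,0,-1],[0.002,0,-0.24,0,0,0,-1],[0.002,0,-0.2,0,0,0,-1],[0.002,0,-0.16,0,0,0,-1],[0.002,0,-0.14,0,0,0,-1],[0.002,0,-0.14,0,0,0,-1]])

```text
time_s: 27.9
ee_pos: [441.4, 268.2, 143.5]
ee_rot: [180.0, -0.1, 26.6]
force: [-1.0, 0.4, -1.7]
gripper_width: 27.2
gripper_force: 25.0
```

Emit:
send_rows(motion=[[0.001,-0.02,0,0,0,0.02,-1],[0.004,-0.06,0,0,0,0.04,-1],[0.009,-0.12,0,0,0,0.06,-1],[0.014,-0.2,0,0,0,0.08,-1],[0.02,-0.28,0,0,0,0.1,-1],[0.025,-0.355,0,0,0,0.12,-1],[0.03,-0.42,0,0,0,0.13,-1],[0.033,-0.465,0,0,0,0.13,-1],[0.034,-0.485,0,0,0,0.13,-1],[0.034,-0.485,-0.01,0,0,0.13,-1],[0.034,-0.485,-0.03,0,0,0.13,-1],[0.034,-0.485,-0.03,0,0,0.13,-1],[0.034,-0.485,-0.03,0,0,0.13,-1]])

```text
time_s: 29.52
ee_pos: [458.2, 26.2, 127.8]
ee_rot: [-180.0, 0.0, 34.5]
force: [0.3, 0.9, -1.8]
gripper_width: 27.6
gripper_force: 25.0
```

Emit:
send_rows(motion=[[0,0,-0.02,0,0,0,-1],[0,0,-0.04,0,0,0,-1],[0,0,-0.058,0,0,0,-1],[0,0,-0.07,0,0,0,-1],[0,0,-0.076,0,0,0,-1],[0,0,-0.079,0,0,0,-1],[0,0,-0.08,0,0,0,-1],[0,0,-0.08,0,0,0,-1]])

```text
time_s: 30.52
ee_pos: [458.4, 25.9, 89.1]
ee_rot: [180.0, -0.1, 34.4]
force: [-3.0, 1.6, 6.2]
gripper_width: 27.5
gripper_force: 25.0
```

Contact again. I'll release, rise well clear and back off to uncover the view.

Emit:
send_rows(motion=[[0,0,0,0,0,0,-0.2],[0,0,0,0,0,0,0.3],[0,0,0,0,0,0,0.3],[0,0,0,0,0,0,0.3],[0,0,0.03,0,0,0,0.3],[0,0,0.09,0,0,0,0.3],[0,0,0.16,0,0,0,0.3],[0,0,0.23,0,0,0,0.3],[0,0,0.3,0,0,0,0.3],[-0.03,0.05,0.35,0,0,0,0.3],[-0.05,0.12,0.37,0,0,0,0.3],[-0.05,0.2,0.37,0,0,0,0.3],[-0.05,0.28,0.37,0,0,0,0.3],[-0.05,0.36,0.37,0,0,0,0.3],[-0.05,0.42,0.37,0,0,0,0.3],[-0.05,0.45,0.37,0,0,0,0.3],[-0.05,0.45,0.37,0,0,0,0.3],[-0.05,0.45,0.37,0,0,0,0.3]])

```text
time_s: 32.78
ee_pos: [433.2, 249.7, 273.0]
ee_rot: [180.0, 0.0, 34.4]
force: [0.3, -0.3, -0.4]
gripper_width: 59.4
gripper_force: 0.0
```

```bash
python3 - <<'E'
from h import *
f=eyes.grab_frame("top"); T=world(f); save("end",f["pixels"]); f2=eyes.grab_frame("scene"); S=world(f2)
for n,x,y,h in(("L",541,54,118),("F",569.5,-29.5,110),("Q",458,25.5,105),("S",486.5,-58,95),("openL",593,-240,115),("openQ",508,392,102)):
    for k,w in(("top",T),("scene",S)):
        m=(np.hypot(w[...,0]-x,w[...,1]-y)<32)&(w[...,2]>h-7)&(w[...,2]<h+20); print(n,k,m.sum(),np.median(w[m],0).round(1) if m.any() else 0)
E
```

```text
L top 113 [539.2  52.6 127.2]
L scene 126 [544.2  57.4 127.7]
F top 112 [566.7 -28.8 119.4]
F scene 117 [571.3 -24.2 119.6]
Q top 109 [456.8  25.1 114.5]
Q scene 113 [461.   29.  114.4]
S top 106 [485.4 -56.6 104.4]
S scene 105 [490.5 -53.8 104.2]
openL top 73 [ 593.6 -240.2  114.8]
openL scene 51 [ 595.4 -238.4  115.4]
openQ top 32 [512.4 390.1 102.2]
openQ scene 100 [510.7 394.9 102.3]
```

View pics/end.png

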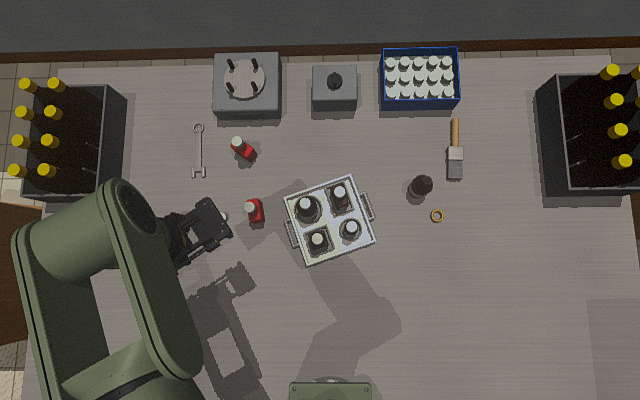

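The picture shows all four bottles upright in their nests, with caps at (306,204), (339,191), (318,238) and (351,228). Their tops are at bottle height plus 9.4 mm, which puts each one on its nest floor. The uncapped bottles have not moved and the arm is clear, so I'm handing in.

```bash
python3 -c "
from h import *
print(env.job_done())"
```

```text
the job is handed in; nothing more can be done
None
```

I handed the job in at about 33 s: the final pictures show all four capped bottles upright on the floors of their matching nests, and both uncapped bottles where they started; the hand-in call returned no verdict.

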